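Tighten the leaning flask press with the T-handled hex key

TASK

Take the orange T-handled hex key out of the rack, push it fully home in the recessed hexagon socket of the leaning flask press, and only then use it to turn the screw clockwise until it comes to its stop, keeping the key home. Then draw the key out and hang it upright in the rack slot again, resting on its collar, without disturbing the dental cast, the jar or the bowl.

Things in the scene. Friction and masses are not known exactly. Their poses are not given: they have to be found in the camera images.
- key: T-handled hex key, 142 mm long, about 0.3 kg, loose. Origin at the centre of the tip, z along the shaft from tip to handle. Hexagon steel shaft 19 mm across flats (22 over corners) from z = 5 to 92 mm; last 5 mm stepped down to 15.5 mm. One pair of flats faces the key's +x and -x, so it fits the socket every 60 degrees. Starts hanging in the rack on its collar, tip 28 mm above the bench.
- key_tip (a point): the centre of the key's tip (same point and axes as key)
- key_collar (a point): centre of the underside of the key's round collar (40 mm diameter, 8 mm thick), 92 mm from the tip; axes as key
- key_grip (a point): centre of the orange crossbar handle, 127 mm from the tip; axes as key. The bar is 80 mm long along x, 20 mm thick along y (grip it across these 20 mm) and 30 mm high along z (112 to 142 mm from the tip); below it to the collar an 18 mm round neck, 12 mm long. At the start the bar lies within 0.5 rad of the rack's y axis.
- screw (a joint): turn of the press screw in rad: starts anywhere from 0 to 0.4, grows clockwise as seen looking into the socket, stops dead at 1.35 (tight). Turning takes about 0.1 N m; it stays where it is left. A black tick on the screw head lies on the head's x axis and reaches the red tick on the blue crosshead at the stop.
- screw_floor (a point): centre of the recess floor in the screw head, turns with the screw. z: the screw axis, pointing out of the socket, 35 degrees from vertical, leaning to the press's front (its -x). Fully home, the key tip rests on this point, with the key's z along this z and the collar 66 mm outside the mouth.
- screw_mouth (a point): centre of the recess's mouth, 26 mm out from the floor along z, 163 mm above the bench; axes as screw_floor. Hexagon 20.2 mm across flats, outer 4 mm widened as a 45 degree funnel. Flats face its +x, -x and every 60 degrees: the key goes in with its x parallel to this x or any multiple of 60 degrees off, play about 6 degrees each way. Steel head, 44 mm across, 4 mm proud of the crosshead.
- press: flask press, fixed to the bench: blue bed and crosshead (84 x 160 mm), two columns and a brass flask between, leaning 35 degrees on a grey foot 180 x 160 mm. Origin on the bench straight below the screw mouth, z up; the press reaches 35 mm in front of it (-x), 175 mm behind it and 80 mm to either side.
- rack: white steel tool rack, fixed. Origin on the bench below the slot, z up, the open front of the slot towards its -x, a back post at x = 49 to 61 mm. Foot 120 x 110 mm.
- rack_slot (a point): the hanging place in the slot: 120 mm above the bench, on the top face of the two 8 mm thick prongs, axes as rack. The slot is 26 mm wide along y, open to -x (prongs begin at x = -44 mm) and closed at x = +41 mm; each prong is 30 mm wide.
- cast: plaster dental cast, bystander, 62 x 66 x 30 mm, origin at the underside
- jar: white jar with a blue cap, bystander, 64 mm diameter, 95 mm tall, origin at the underside
- bowl: green mixing bowl, bystander, 110 mm diameter, 60 mm tall, origin at the underside
Not all that is in view belongs to the job. What is meant by the key is not pink, and is the smaller of those in its own colour.

How it is judged (in metres and radians):
On the way, in this order (a step that is already met when the one before it is completed fails the run):
1. the key is fully home in the socket (tip within 5 mm of the recess floor, in line within 0.12 rad) while the screw is still not turned past 0.75 rad (distance between key_tip and screw_floor below 0.005 m and angle between the z axis of key_tip and the z axis of screw_floor, either way round below 0.12 rad and value of joint screw below 0.75 rad), for 0.2 s.
2. the screw is at its stop (beyond 1.25 rad) with the key still home (tip within 8 mm of the recess floor) (value of joint screw above 1.25 rad and distance between key_tip and screw_floor below 0.008 m), for 0.1 s.
At the end, for the whole second after the job is handed in: the screw stands beyond 1.25 rad (stop at 1.35), and the key hangs still and upright (within 0.1 rad) in the rack slot: underside of its collar within 4 mm of the prongs' top face and within 18 mm sideways of the slot point, released (value of joint screw above 1.25 rad and horizontal distance between key_collar and rack_slot below 0.018 m and z of key_collar in the frame of rack_slot between -0.004 and 0.004 m and angle between key's own z axis and vertical below 0.1 rad and linear speed of key below 0.02 m/s); the robot touches nothing.
It fails at once if the cast is moved more than 25 mm (distance of cast from where it was at the start of the episode above 0.025 m).
It fails at once if the jar is moved more than 25 mm (distance of jar from where it was at the start of the episode above 0.025 m).
It fails at once if the bowl is moved more than 25 mm (distance of bowl from where it was at the start of the episode above 0.025 m).
It fails at once if the screw is turned beyond 0.8 rad without the key near home in the socket, before it is tight (value of joint screw between 0.8 and 1.2 rad and not (distance between key_tip and screw_floor below 0.012 m)).
It also fails if it takes over 61 s, if anything falls off the work surface, if the arm or the gripper's body presses on something with over 40 N, if the wrist force passes 120 N, or if a joint passes its speed limit or range.

ROBOT

A 6-joint arm with a two-finger parallel gripper is mounted at the origin on the work surface. World frame = base frame: x ahead of the robot, y to its left, z up, the work surface at z = 0. Lengths are in mm, angles in rad, forces in N, time in s.
With the tool pointing down it reaches from about 275 to 1000 mm from the base axis. Payload 8.4 kg.
Tool frame: the origin (TCP) lies midway between the tips of the shut fingers; the grasp point (between the pads) lies 19 mm behind it; z points along the fingers, y is the line along which they close (so a half turn about z gives the same grasp; the last joint's range is limited). The gripper opens to 85 mm and grips with 20 to 120 N. Pads are 22 mm wide; open, the fingers measure 114 mm over their backs; the gripper's body (76 mm by 85 mm) begins 54 mm behind the grasp point. The pads swing forward as they close: fully open they stand 13 mm farther back than shut.
Start: joints at [-1.303, 0.353, 1.633, -0, 1.155, -0.002], TCP at [166.585, -602.393, 231.281] pointing down, gripper open.
Joint ranges: [-2.63, 2.63], [-0.92, 2.1], [0.06, 2.66], [-1.3, 4.44], [0, 2.69], [-3.02, 3.02]. Speed limits (rad/s): [2.22, 2.22, 2.79, 3.14, 3.14, 3.14].

INTERFACE

Orientations are given as [roll, pitch, yaw] about the fixed x, y, z axes, in that order (R = Rz(yaw) Ry(pitch) Rx(roll)).
In Python, from rig import monitor, imaging, r gives the robot as it stands.
- The arm moves only by the tool drive_tool, never from a script. Its argument "plan" is a list of rows, each an object of numbers: "x", "y", "z": the shift along the tool's x, y, z in units of 50 mm (1.0 is 50 mm); "ax", "ay", "az": the turn, a rotation vector about the tool's x, y, z in units of 6 degrees (1.0 is 6 degrees); "hand": the finger opening in mm, from 0 to 85.4. In form: [{"x": .., "y": .., "z": .., "ax": .., "ay": .., "az": .., "hand": ..}, ...]. A call has 1 to 8 rows; each row is the pose to reach, as a shift and turn from the pose commanded when the call began, along the tool's axes at that moment; what a row does not reach only later rows make up. A row lasts 1/10 s, in which the tool goes at most 50 mm and 8.59 degrees, less where a joint would pass 70% of its speed; a pose out of reach is approached as far as the arm can. A call with a gripper value outside its range is refused whole. The fingers move at their own pace and stop on an object; "grip_force" is the grip in N (left out, the last holds). Time passes only in rows, so rows that repeat a pose let the fingers close. It gives the time, the measured TCP pose, the force, the opening and the grip force at its end, in the units of the state.
- monitor.sense(): the state, without advancing time (a new reading comes with each control period).
- imaging.grab_frame(name): name is "scene" or "top" or "wrist"; returns the picture (420x560x3 uint8, red, green, blue); there is no depth.
- imaging.camera_info(name): a dict with "mtx" (3x3 intrinsics, pixels), "R" (3x3) and "t" (3): a world point X has camera coordinates R X + t. Camera axes: x right, y down, z forward; pixel columns grow to the right and rows downward; lengths in mm; the calibration is good to about 2 mm. A picture is of the moment at which its call begins: read the wrist's pose just before it. camera_info takes no time and is no camera call; for the wrist camera it gives the pose at the moment of the call.
- r.sign_off(): hands the job in; it is judged then, once.
The state is a dict: "clock": time; "qpos": joint angles; "qvel": joint speeds; "joint_efforts": joint torques, N m; "eef_pos": TCP position; "tcp_rot": TCP orientation; "contact_force": force on the tool from outside, world axes, zero at the start; "wrist_torque": the same for the moment, N m; "opening": opening from 0.0 (shut) to 1.0 (fully open); "grasp_force": force on a finger pad.
Only numpy, scipy, OpenCV 4.12 (cv2) and the standard library are available. Lean on these libraries where they do the work, as an engineer would, in place of code of your own. Each camera call takes 0.05 s, during which the arm holds its last target. There are 200 camera calls.

## Working session

There is one attempt and no reset: what is moved stays moved. The work goes in short steps, Python scripts to look and compute and a tool call to move; the robot and the scene stay as the last step left them, time stands still between calls to the robot, and variables do not carry over. Pictures are saved under pics/ and viewed, at most 13 in all, crops included, and the job is handed in when it is done.

Besides the shell and the picture viewer there is one more tool, called by a JSON object that holds its "method" and its "body", one argument or row to a line. drive_tool: Moves the arm, as the interface text tells. Its arguments: {"type":"object","properties":{"plan":{"type":"array","items":{"type":"object","properties":{"x":{"type":"number"},"y":{"type":"number"},"z":{"type":"number"},"ax":{"type":"number"},"ay":{"type":"number"},"az":{"type":"number"},"hand":{"type":"number"}}}},"grip_force":{"type":"number"}},"required":["plan"]}

```bash
mkdir -p pics; ls
python3 - <<'E'
from rig import monitor, imaging, r
import cv2,numpy as np
for n in("scene","top"):
    im=imaging.grab_frame(n);np.save(f"pics/{n}.npy",im)
    cv2.imwrite(f"pics/{n}.png",cv2.resize(im[:,:,::-1],(800,600),interpolation=cv2.INTER_CUBIC))
    c=imaging.camera_info(n);print(n,np.round(c["mtx"],1).tolist(),np.round(-c["R"].T@c["t"]),np.round(c["R"],3).tolist())
c=imaging.camera_info("wrist");print(np.round(-c["R"].T@c["t"]),np.round(c["R"],3).tolist())
print(monitor.sense())
E
```

```text
pics
scene [[428.1, 0.0, 279.4], [0.0, 428.1, 215.0], [0.0, 0.0, 1.0]] [ 992. -686. 1143.] [[0.828, 0.56, -0.013], [0.431, -0.651, -0.624], [-0.359, 0.511, -0.781]]
top [[506.7, 0.0, 285.3], [0.0, 506.7, 209.1], [0.0, 0.0, 1.0]] [ 435.    5. 1513.] [[0.013, -1.0, 0.019], [-0.999, -0.014, -0.049], [0.049, -0.018, -0.999]]
[ 248. -578.  374.] [[0.266, -0.964, -0.001], [-0.911, -0.251, 0.328], [-0.317, -0.086, -0.945]]
{'clock': 0.1, 'qpos': array([-1.30339655e+00,  3.53595991e-01,  1.63407307e+00,  1.32673214e-05,
        1.15520197e+00, -2.39003250e-03]), 'qvel': array([-0.0013901 , -0.00067092, -0.00219473, -0.00098308, -0.00066593,
        0.000287  ]), 'joint_efforts': array([-1.23724596e-03, -6.06355548e+01, -3.42821288e+01, -1.08420313e-04,
        4.01290949e-03, -3.80711185e-05]), 'eef_pos': array([ 166.47504626, -601.96747004,  230.62038018]), 'tcp_rot': array([-3.14031431e+00, -1.51864369e-05,  2.69784432e-01]), 'contact_force': array([-0.02279651, -0.48378592,  0.34298111]), 'wrist_torque': array([-0.04039387, -0.01880148,  0.00202796]), 'grasp_force': 0.0, 'opening': 1.0014131942167457}
```

View pics/scene.png

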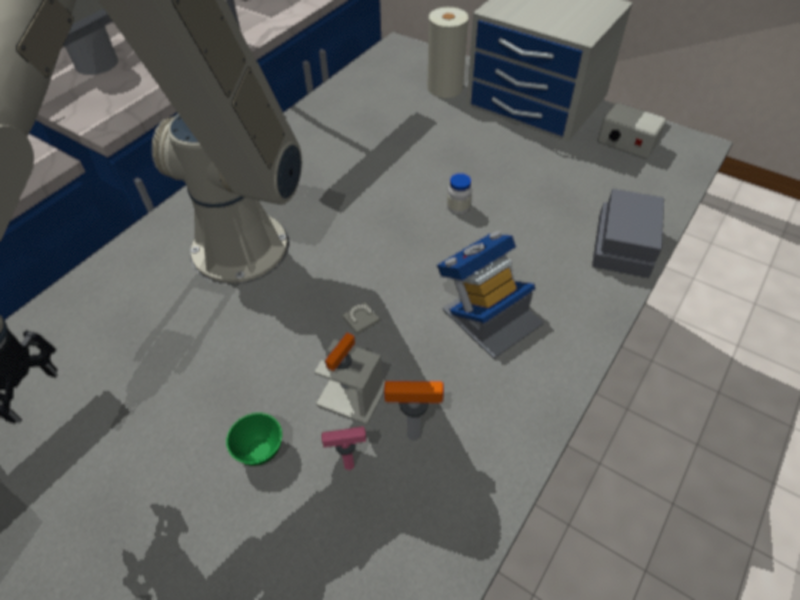

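View pics/top.png

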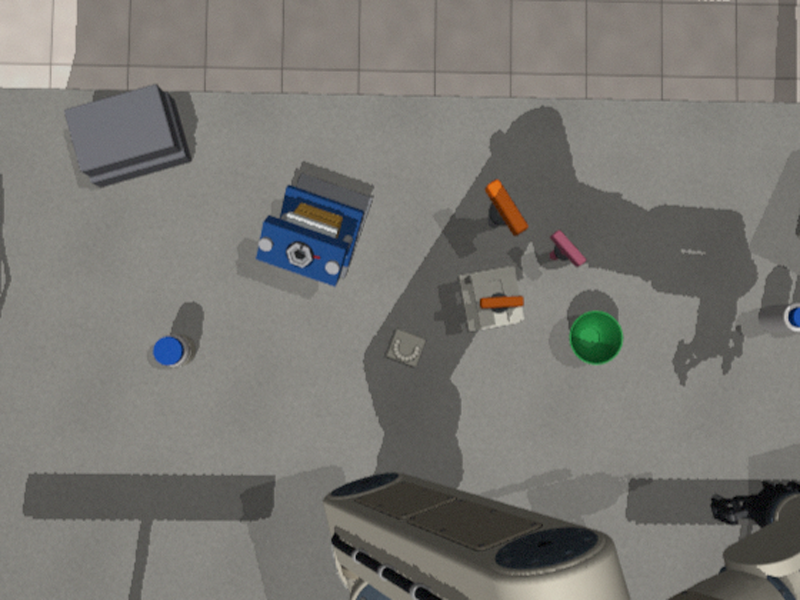

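The scene view shows the rack and smaller orange key at (340,352), with the press at (480,265). In the top view the key bar is at (502,302), screw head (300,255), jar (170,350), bowl (596,337) and cast (405,347).

```bash
cat > h.py <<'E'
from rig import monitor, imaging, r
import cv2,numpy as np
from scipy.spatial.transform import Rotation as Ro
def ray(c,px,z):
    d=c["R"].T@np.linalg.solve(c["mtx"],[px[0],px[1],1]);o=-c["R"].T@c["t"];return o+d*(z-o[2])/d[2]
def proj(c,X):
    p=c["mtx"]@(c["R"]@np.asarray(X,float)+c["t"]);return p[:2]/p[2]
def pose():
    s=monitor.sense();return np.array(s["eef_pos"]),Ro.from_euler("xyz",s["tcp_rot"])
def go(tp,tR,cur=None):
    """shift/turn in tool units"""
    p,R=cur or pose();print("shift",np.round(R.inv().apply(np.array(tp)-p)/50,3),"turn",np.round((R.inv()*tR).as_rotvec()/np.radians(6),3))
E
python3 - <<'E'
from h import *
c=imaging.camera_info("top")
for n,px,z in(("key",(502,302),170),("press",(300,255),163),("jar",(170,350),95),("bowl",(596,337),60),("cast",(405,347),30),("barL",(480,303),170),("barR",(523,301),170)):
    print(n,ray(c,np.array(px)*.7,z).round())
t=np.load("pics/top.npy")
a=t[175:245,310:380];b=t[130:205,175:265]
cv2.imwrite("pics/crop.png",np.hstack([cv2.resize(x[:,:,::-1],(390,390),interpolation=cv2.INTER_CUBIC) for x in(a,t[140:215,170:245])]))
p,R=pose();c=imaging.camera_info("wrist")
print("cam in tool",R.inv().apply(-c["R"].T@c["t"]-p),(c["R"]@R.as_matrix()).round(3).tolist(),c["mtx"])
E
```

```text
key [ 497. -196.  170.]
press [580. 182. 163.]
jar [399. 439.  95.]
bowl [ 434. -402.   60.]
cast [409. -18.  30.]
barL [ 495. -154.  170.]
barR [ 500. -235.  170.]
cam in tool [  84.87550652   -1.20521543 -143.50510729] [[-0.001, 1.0, -0.0], [-0.945, -0.001, -0.328], [-0.328, -0.0, 0.945]] [[320.17521049   0.         283.51530384]
 [  0.         320.17521049 206.75673755]
 [  0.           0.           1.        ]]
```

View pics/crop.png

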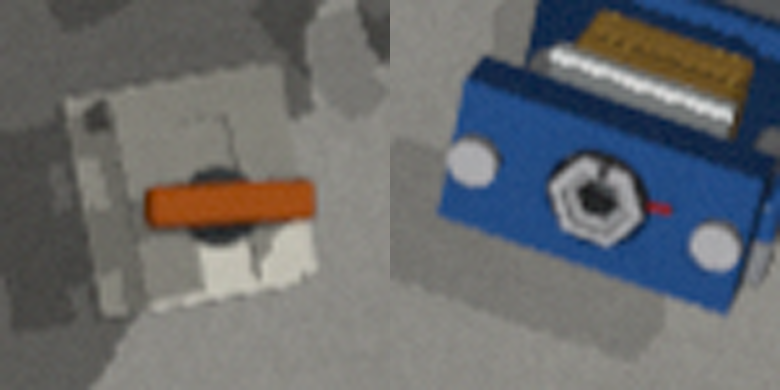

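The crop shows the bar lying almost along world y over the rack. The press leans toward the robot with the red tick on its right, and the black screw tick points up at about (605,170). I'll move in for a closer wrist view.

{"method": "drive_tool", "body": {
  "plan": [
    {"x":1,"y":-0.8,"z":-0.4,"az":-1.4},
    {"x":2,"y":-1.6,"z":-0.8,"az":-2.8},
    {"x":3,"y":-2.4,"z":-1.2,"az":-4.2},
    {"x":4,"y":-3.2,"z":-1.5,"az":-5.6},
    {"x":5,"y":-4,"z":-1.8,"az":-7},
    {"x":6,"y":-4.8,"z":-2.2,"az":-8.4},
    {"x":7,"y":-5.6,"z":-2.5,"az":-9.8},
    {"x":7.8,"y":-6.3,"z":-2.6,"az":-11.2}
  ]
}}

```text
invalid input
```

{"method": "drive_tool", "body": {
  "plan": [
    {"az":-1.2},
    {"az":-1.2},
    {"az":-1.2},
    {"az":-1.2}
  ]
}}

```text
invalid input
```

Run:
```python
from h import *
s=monitor.sense();print(s["clock"],s["eef_pos"],s["tcp_rot"],s["qpos"])
im=imaging.grab_frame("wrist");np.save("pics/w1.npy",im)
np.save("pics/w1c.npy",imaging.camera_info("wrist"),allow_pickle=True)
cv2.imwrite("pics/w1.png",cv2.resize(im[:,:,::-1],(800,600),interpolation=cv2.INTER_CUBIC))
```

```text
0.1 [ 166.47504626 -601.96747004  230.62038018] [-3.14031431e+00 -1.51864369e-05  2.69784432e-01] [-1.30339655e+00  3.53595991e-01  1.63407307e+00  1.32673214e-05
  1.15520197e+00 -2.39003250e-03]
```

View pics/w1.png

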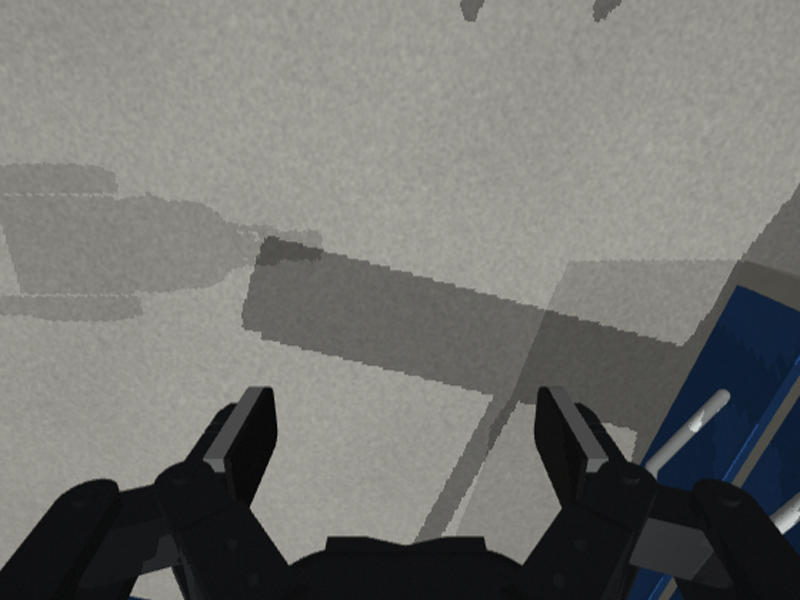

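The view was unchanged because the moves were refused (only bench and the fingers in frame). I'll retry with every field filled in.

{"method": "drive_tool", "body": {
  "plan": [
    {"x":1.0,"y":-0.8,"z":-0.4,"ax":0,"ay":0,"az":-1.4,"hand":85},
    {"x":2.0,"y":-1.6,"z":-0.8,"ax":0,"ay":0,"az":-2.8,"hand":85},
    {"x":3.0,"y":-2.4,"z":-1.2,"ax":0,"ay":0,"az":-4.2,"hand":85},
    {"x":4.0,"y":-3.2,"z":-1.5,"ax":0,"ay":0,"az":-5.6,"hand":85},
    {"x":5.0,"y":-4.0,"z":-1.8,"ax":0,"ay":0,"az":-7.0,"hand":85},
    {"x":6.0,"y":-4.8,"z":-2.2,"ax":0,"ay":0,"az":-8.4,"hand":85},
    {"x":7.0,"y":-5.6,"z":-2.5,"ax":0,"ay":0,"az":-9.8,"hand":85},
    {"x":7.8,"y":-6.3,"z":-2.6,"ax":0,"ay":0,"az":-11.2,"hand":85}
  ]
}}

```text
clock: 0.95
eef_pos: [392.7, -288.0, 338.1]
tcp_rot: [3.141, 0.0, 1.448]
contact_force: [1.4, 0.2, 0.6]
opening: 0.993
grasp_force: 0.0
```

{"method": "drive_tool", "body": {
  "plan": [
    {"x":0.9,"y":0.6,"z":-0.2,"ax":0,"ay":0,"az":-1.2,"hand":85},
    {"x":1.8,"y":1.2,"z":-0.4,"ax":0,"ay":0,"az":-1.2,"hand":85},
    {"x":1.8,"y":1.2,"z":-0.4,"ax":0,"ay":0,"az":-1.2,"hand":85},
    {"x":1.8,"y":1.2,"z":-0.4,"ax":0,"ay":0,"az":-1.2,"hand":85}
  ]
}}

```text
clock: 1.35
eef_pos: [463.8, -206.9, 357.3]
tcp_rot: [3.142, 0.0, 1.571]
contact_force: [-0.5, -0.3, -0.1]
opening: 0.999
grasp_force: 0.0
```

```bash
cat >> h.py <<'E'
def snap(n,view=True):
    s=monitor.sense();c=imaging.camera_info("wrist");im=imaging.grab_frame("wrist")
    np.savez(f"pics/{n}.npz",im=im,**c)
    print(round(s["clock"],2),s["eef_pos"].round(1),s["tcp_rot"].round(3),s["qpos"].round(2),s["contact_force"].round(1))
    if view: cv2.imwrite(f"pics/{n}.png",cv2.resize(im[:,:,::-1],(800,600),interpolation=cv2.INTER_CUBIC))
    return im,c
E
python3 -c "
from h import *
snap('w2')"
```

```text
1.35 [ 463.8 -206.9  357.3] [3.142 0.    1.571] [-0.42  0.06  1.72 -0.    1.36 -0.42] [-0.5 -0.3 -0.1]
```

View pics/w2.png

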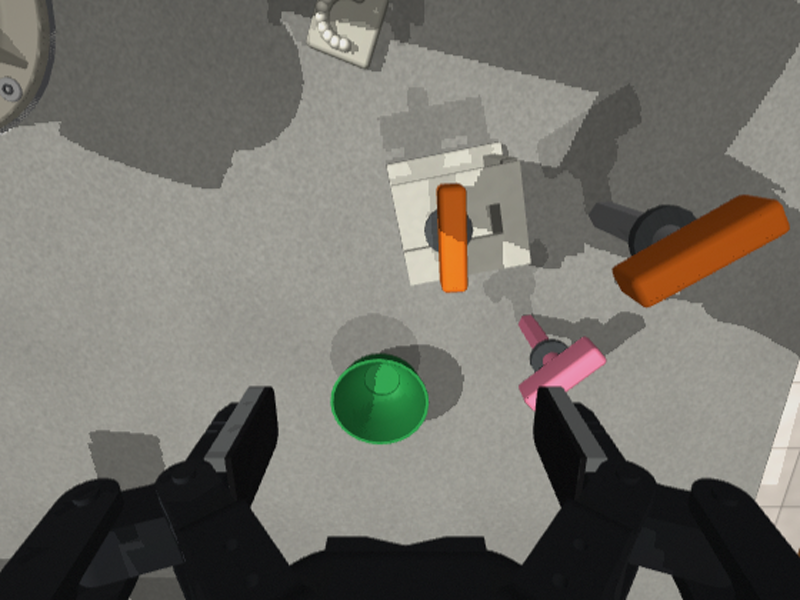

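The wrist view shows the bar centred at (452,240), running from (452,185) to (453,292). The slot's closed end is at (495,218), so the slot opens toward -x, to the left. I'll fit the key pose to its orange silhouette in all three views.

```bash
cat > fit.py <<'E'
from h import *
from scipy.optimize import minimize
B=np.array([[a,b,c] for a in(-40,40) for b in(-10,10) for c in(112,142)],float)
def omask(im,near,rad):
    h=cv2.cvtColor(im,cv2.COLOR_RGB2HSV);m=((h[...,0]>=4)&(h[...,0]<=17)&(h[...,1]>160)&(h[...,2]>70)).astype(np.uint8)
    n,l,st,ce=cv2.connectedComponentsWithStats(m)
    k=[i for i in range(1,n) if st[i,4]>30 and np.hypot(*(ce[i]-near))<rad]
    k=max(k,key=lambda i:st[i,4]);return (l==k).astype(np.uint8)
def sil(c,P,S=8):
    q=np.array([proj(c,p) for p in P]);h=cv2.convexHull((q*S+S/2-.5).astype(np.float32)).astype(np.int32)
    m=np.zeros((420*S//1,560*S//1),np.uint8);cv2.fillConvexPoly(m,h,1);return cv2.resize(m*255,(560,420),interpolation=cv2.INTER_AREA)/255.
def fit(views,x0,pts):
    def cost(v,each=False):
        e=[]
        for c,m in views:
            s=sil(c,pts(v));e.append(np.abs(s-m).sum()/m.sum())
        return e if each else sum(e)
    sim=np.array([x0]+[np.array(x0)+d for d in np.diag([4,4]+[.1]*(len(x0)-2))])
    o=minimize(cost,x0,method="Nelder-Mead",options=dict(initial_simplex=sim,xatol=.02,fatol=1e-4,maxiter=150));return o.x,cost(o.x,True)
E
python3 - <<'E'
from fit import *
w=np.load("pics/w2.npz");V={"wrist":(w,omask(w["im"],np.array([452,240])*.7,15))}
for n,px in(("top",(502,302)),("scene",(340,352))):
    V[n]=(imaging.camera_info(n),omask(np.load(f"pics/{n}.npy"),np.array(px)*.7,15))
pts=lambda v:(Ro.from_euler("z",v[2]).apply(B)+[v[0],v[1],28])
for k in (["wrist"],["top"],["wrist","top"],["wrist","top","scene"]):
    x,e=fit([V[i] for i in k],[497,-196,-1.52],pts);print(k,x.round(3),np.round(e,3))
E
```

```text
['wrist'] [ 499.173 -194.686   -1.5  ] [0.099]
['top'] [ 498.057 -194.991   -1.503] [0.19]
['wrist', 'top'] [ 498.487 -194.643   -1.504] [0.109 0.195]
['wrist', 'top', 'scene'] [ 499.023 -194.73    -1.491] [0.101 0.214 0.434]
```

The key is at (498.8,-194.7) with its bar direction at -1.50. Next I'll look at the press along the screw axis.

```bash
cat >> h.py <<'E'
def press_frame(psi):
    zs=np.array([-np.sin(np.radians(35))*np.cos(psi),-np.sin(np.radians(35))*np.sin(psi),np.cos(np.radians(35))])
    yp=np.array([-np.sin(psi),np.cos(psi),0]);return zs,yp
def toolR(psi,ang):  # tool z = -zs, tool x = +y press turned by ang about tool z
    zs,yp=press_frame(psi);z=-zs;return Ro.from_matrix(np.array([yp,np.cross(z,yp),z]).T)*Ro.from_rotvec([0,0,ang])
E
python3 - <<'E'
from h import *
zs,_=press_frame(-.32);go(np.array([580,182,163])+110*zs,toolR(-.32,0))
E
```

```text
shift [8.196 1.143 2.073] turn [-5.792 -0.928  2.954]
```

{"method": "drive_tool", "body": {
  "plan": [
    {"x":1.0,"y":0.1,"z":0,"ax":-0.7,"ay":-0.1,"az":0.4,"hand":85},
    {"x":2.0,"y":0.2,"z":0.1,"ax":-1.5,"ay":-0.2,"az":0.8,"hand":85},
    {"x":3.0,"y":0.4,"z":0.3,"ax":-2.2,"ay":-0.4,"az":1.1,"hand":85},
    {"x":4.0,"y":0.5,"z":0.5,"ax":-3.0,"ay":-0.5,"az":1.5,"hand":85},
    {"x":5.0,"y":0.6,"z":0.8,"ax":-3.7,"ay":-0.6,"az":1.9,"hand":85},
    {"x":6.0,"y":0.8,"z":1.2,"ax":-4.5,"ay":-0.7,"az":2.3,"hand":85},
    {"x":7.0,"y":1.0,"z":1.6,"ax":-5.2,"ay":-0.8,"az":2.7,"hand":85},
    {"x":8.0,"y":1.1,"z":2.0,"ax":-5.8,"ay":-0.9,"az":2.95,"hand":85}
  ]
}}

```text
clock: 2.2
eef_pos: [507.5, 104.8, 287.3]
tcp_rot: [2.579, 0.016, 1.261]
contact_force: [0.2, -0.9, -0.8]
opening: 0.992
grasp_force: 0.0
```

Run:
```python
from h import *
zs,_=press_frame(-.32);go(np.array([580,182,163])+110*zs,toolR(-.32,0));snap('w3')
```

```text
shift [ 1.936 -0.645  0.365] turn [-0.456  0.072  0.166]
2.2 [507.5 104.8 287.3] [2.579 0.016 1.261] [ 0.45 -0.06  2.12 -0.59  0.75  1.13] [ 0.2 -0.9 -0.8]
```

View pics/w3.png

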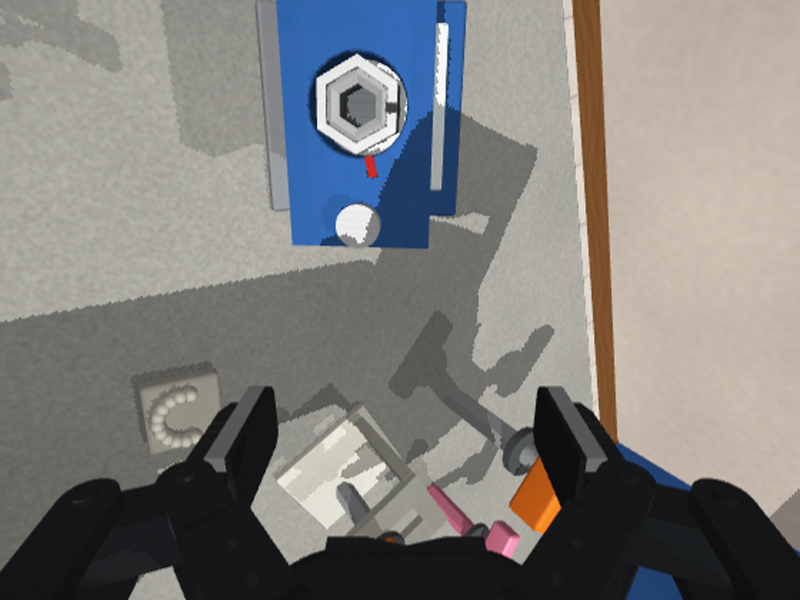

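This view shows the screw head at (358,103), its black tick at (392,107) and the red tick at (371,166). I'll centre the head and move a bit closer.

{"method": "drive_tool", "body": {
  "plan": [
    {"x":1.0,"y":-0.3,"z":0.2,"ax":-0.2,"ay":0,"az":0.1,"hand":85},
    {"x":1.9,"y":-0.6,"z":0.4,"ax":-0.45,"ay":0.05,"az":0.15,"hand":85},
    {"x":1.9,"y":-0.6,"z":0.4,"ax":-0.45,"ay":0.05,"az":0.15,"hand":85},
    {"x":1.9,"y":-0.6,"z":0.4,"ax":-0.45,"ay":0.05,"az":0.15,"hand":85}
  ]
}}

```text
clock: 2.65
eef_pos: [521.8, 198.8, 252.0]
tcp_rot: [2.536, 0.007, 1.253]
contact_force: [0.4, -0.2, 0.5]
opening: 0.992
grasp_force: 0.0
```

Run:
```python
from h import *
im,c=snap('w4',False)
p=proj(c,[580,182,163]);print(p)
x0,y0=90,40
cv2.imwrite('pics/w4.png',cv2.resize(im[60:300,120:440,::-1],(800,600),interpolation=cv2.INTER_CUBIC))
```

```text
2.65 [521.8 198.8 252. ] [2.536 0.007 1.253] [ 0.66  0.09  2.08 -0.76  0.76  1.48] [ 0.4 -0.2  0.5]
[282.3387155  201.60462869]
```

View pics/w4.png

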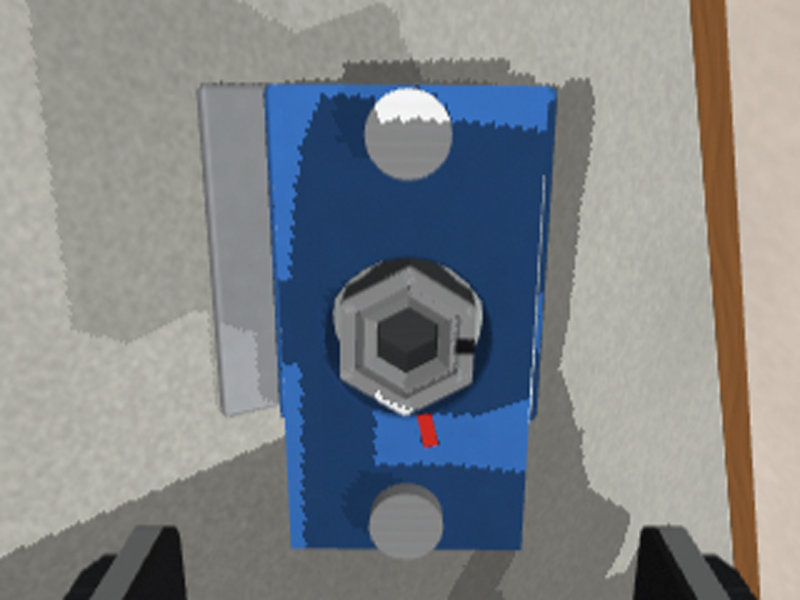

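The head is centred near (408,340) in the crop, with the tick at (465,347) and the red tick at (428,430). I need one closer enlargement for the hexagon angle.

Run:
```python
from h import *
im=np.load('pics/w4.npz')['im'][158:233,233:333,::-1]
im=np.clip(im.astype(float)*1.4,0,255).astype(np.uint8)
cv2.imwrite('pics/w4b.png',cv2.resize(im,(800,600),interpolation=cv2.INTER_NEAREST))
```

```text
(no output)
```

View pics/w4b.png

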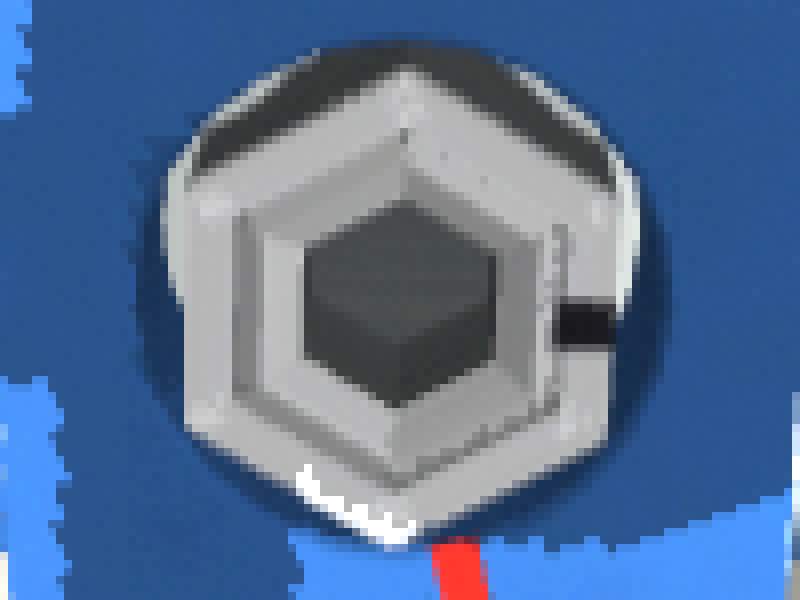

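```bash
cat > pf.py <<'E'
from h import *
from scipy.optimize import least_squares
c=np.load('pics/w4.npz')
h8=lambda L:np.array(L)/8-.5+.5/8+[233,158]
outer=h8([(405,72),(615,190),(607,438),(402,540),(187,432),(188,183)])
fun=h8([(405,132),(565,222),(557,405),(402,482),(237,400),(235,208)])
tick=h8([(587,325)])
cor=np.array([(267,87),(555,87),(521,548),(291,548)])/2.5-.3+[120,60]
def model(v):
    x,y,psi,phi,z=v;zs,yp=press_frame(psi);m=np.array([x,y,z]);R=toolR(psi,0).as_matrix()
    P=lambda r,a,h=0:m+R@[r*np.cos(a),r*np.sin(a),h]
    # in tool frame: x=+y press (image up), y = image right
    k=[np.pi/6+phi+i*np.pi/3 for i in range(6)]
    # image clockwise = + angle about tool z. corners start near image up (angle 0)
    O=[P(22,phi+i*np.pi/3) for i in range(6)];F=[P(16.3,phi+i*np.pi/3) for i in range(6)]
    T=[P(18.3,phi+np.pi/2)];C=[m+R@np.array(q) for q in((80,-42,4),(80,42,4),(-80,42,4),(-80,-42,4))]
    return O,F,T,C
def res(v,full=False):
    O,F,T,C=[np.array([proj(c,q) for q in L]) for L in model(v)]
    r=[O-outer,F-fun,T-tick,(C-cor)*.7]
    return r if full else np.vstack(r).ravel()
if __name__=="__main__":
    for fz in(True,False):
        f=(lambda u:res([*u,163])) if fz else (lambda u:res(u))
        o=least_squares(f,[580,185,-.32,0.03]+([] if fz else [163]),loss="soft_l1",x_scale=[1,1,.01,.01]+([] if fz else [1]))
        v=[*o.x,163] if fz else o.x
        print(np.round(v,3),o.cost);[print(a.round(1).tolist()) for a in res(v,True)]
E
python3 pf.py
```

```text
[ 5.81719e+02  1.85463e+02 -3.24000e-01  4.00000e-03  1.63000e+02] 45.34008482530247
[[0.1, 4.3], [-2.9, 3.2], [-2.9, -2.3], [-0.2, -3.2], [4.0, -2.2], [3.5, 3.4]]
[[-0.0, 3.7], [-2.8, 2.5], [-2.4, -1.5], [-0.2, -2.2], [3.6, -1.4], [3.8, 3.7]]
[[-0.8, -0.8]]
[[1.1, -0.7], [-1.4, 0.1], [-0.1, 0.3], [0.3, -0.3]]
[ 5.77757e+02  1.89741e+02 -3.26000e-01  3.00000e-03  1.70419e+02] 39.71753824747719
[[0.1, 3.4], [-2.0, 2.8], [-2.0, -1.8], [-0.2, -2.2], [3.2, -1.7], [2.7, 3.0]]
[[0.0, 3.1], [-2.2, 2.2], [-1.8, -1.1], [-0.1, -1.5], [3.0, -1.0], [3.2, 3.4]]
[[0.0, -0.7]]
[[-0.4, -3.6], [0.3, -2.7], [0.9, 2.4], [-0.9, 1.6]]
```

```bash
sed -i 's/x,y,psi,phi,z=v/x,y,psi,phi,z,ro,rf,rt=v/; s/P(22,/P(ro,/; s/P(16.3,/P(rf,/; s/P(18.3,/P(rt,/' pf.py
python3 - <<'E'
import pf
from pf import *
for n,w in(("all",1),("head only",0)):
    f=lambda u:np.concatenate([(a*(w if i==3 else 1)).ravel() for i,a in enumerate(res([*u[:4],163,*u[4:]],True))])
    o=least_squares(f,[580,185,-.32,.03,25,19,21],x_scale=[1,1,.01,.01,1,1,1]) if w else least_squares(lambda u:f([u[0],u[1],-.324,*u[2:]]),[580,185,.03,25,19,21])
    u=o.x if w else [o.x[0],o.x[1],-.324,*o.x[2:]]
    print(n,np.round(u,3));[print(a.round(1).tolist()) for a in res([*u[:4],163,*u[4:]],True)]
E
```

```text
all [ 5.81600e+02  1.85891e+02 -3.24000e-01  9.00000e-03  2.54070e+01
  1.93020e+01  1.91700e+01]
[[0.0, -0.3], [0.7, 0.9], [0.3, -0.6], [-0.7, 0.2], [0.1, -0.9], [-0.3, 0.8]]
[[-0.1, -0.3], [0.2, 0.4], [0.3, -0.0], [-0.6, 0.7], [0.2, -0.2], [0.4, 1.4]]
[[0.0, -1.0]]
[[0.8, -1.0], [-1.6, -0.3], [-0.2, 0.1], [0.1, -0.5]]
head only [ 5.81580e+02  1.85993e+02 -3.24000e-01  1.00000e-02  2.53980e+01
  1.92950e+01  1.92090e+01]
[[-0.0, -0.4], [0.6, 0.8], [0.2, -0.7], [-0.7, 0.1], [0.1, -1.0], [-0.4, 0.7]]
[[-0.2, -0.4], [0.2, 0.4], [0.3, -0.1], [-0.6, 0.7], [0.1, -0.3], [0.3, 1.3]]
[[0.0, -1.1]]
[[0.8, -1.1], [-1.6, -0.4], [-0.2, 0.1], [0.0, -0.6]]
```

The fit puts the mouth at (581.6,185.9,163) with press yaw -0.324. The hex flats are at ±30° from press y and θ0 is about 0. Now to fetch the key.

Run:
```python
from h import *
go([498.8,-194.7,240],Ro.from_euler("xyz",[np.pi,0,1.64]))
```

```text
shift [-7.604  1.489  1.397] turn [ 5.707  1.176 -3.572]
```

{"method": "drive_tool", "body": {
  "plan": [
    {"x":-1.0,"y":0.1,"z":0.1,"ax":0.7,"ay":0.15,"az":-0.45,"hand":45},
    {"x":-1.9,"y":0.3,"z":0.3,"ax":1.4,"ay":0.3,"az":-0.9,"hand":45},
    {"x":-2.8,"y":0.5,"z":0.4,"ax":2.2,"ay":0.45,"az":-1.35,"hand":45},
    {"x":-3.8,"y":0.7,"z":0.6,"ax":2.9,"ay":0.6,"az":-1.8,"hand":45},
    {"x":-4.7,"y":0.9,"z":0.8,"ax":3.6,"ay":0.75,"az":-2.25,"hand":45},
    {"x":-5.7,"y":1.1,"z":1.0,"ax":4.3,"ay":0.9,"az":-2.7,"hand":45},
    {"x":-6.6,"y":1.3,"z":1.2,"ax":5.0,"ay":1.05,"az":-3.15,"hand":45},
    {"x":-7.6,"y":1.5,"z":1.4,"ax":5.7,"ay":1.18,"az":-3.57,"hand":45}
  ]
}}

```text
clock: 3.5
eef_pos: [503.8, -85.1, 245.1]
tcp_rot: [3.138, -0.005, 1.642]
contact_force: [0.5, 1.1, 0.4]
opening: 0.527
grasp_force: 0.0
```

Run:
```python
from h import *
go([498.8,-194.7,190],Ro.from_euler("xyz",[np.pi,0,1.64]))
```

```text
shift [-2.185 -0.259  1.089] turn [ 0.03  -0.052  0.021]
```

{"method": "drive_tool", "body": {
  "plan": [
    {"x":-0.7,"y":-0.1,"z":0.0,"ax":0,"ay":-0.05,"az":0,"hand":45},
    {"x":-1.4,"y":-0.2,"z":0.0,"ax":0,"ay":-0.05,"az":0,"hand":45},
    {"x":-2.1,"y":-0.26,"z":0.3,"ax":0.03,"ay":-0.05,"az":0.02,"hand":45},
    {"x":-2.1,"y":-0.26,"z":0.7,"ax":0.03,"ay":-0.05,"az":0.02,"hand":45},
    {"x":-2.1,"y":-0.26,"z":0.7,"ax":0.03,"ay":-0.05,"az":0.02,"hand":45},
    {"x":-2.1,"y":-0.26,"z":0.7,"ax":0.03,"ay":-0.05,"az":0.02,"hand":45}
  ]
}}

```text
clock: 4.1
eef_pos: [498.0, -188.6, 208.6]
tcp_rot: [-3.141, 0.003, 1.637]
contact_force: [-0.2, 0.3, 0.2]
opening: 0.527
grasp_force: 0.0
```

Run:
```python
from h import *
go([498.8,-194.7,137],Ro.from_euler("xyz",[np.pi,0,1.64]));print(monitor.sense()["qvel"].round(3))
```

```text
shift [-0.119  0.008  1.433] turn [-0.002  0.024 -0.03 ]
[ 0.026 -0.01  -0.017 -0.001 -0.001  0.005]
```

{"method": "drive_tool", "body": {
  "plan": [
    {"x":-0.12,"y":0.0,"z":0.3,"ax":0,"ay":0,"az":0,"hand":45},
    {"x":-0.12,"y":0.0,"z":0.7,"ax":0,"ay":0.02,"az":0,"hand":45},
    {"x":-0.12,"y":0.01,"z":1.1,"ax":0,"ay":0.02,"az":-0.03,"hand":45},
    {"x":-0.12,"y":0.01,"z":1.43,"ax":0,"ay":0.02,"az":-0.03,"hand":45},
    {"x":-0.12,"y":0.01,"z":1.43,"ax":0,"ay":0.02,"az":-0.03,"hand":45},
    {"x":-0.12,"y":0.01,"z":1.43,"ax":0,"ay":0.02,"az":-0.03,"hand":45}
  ]
}}

```text
clock: 4.7
eef_pos: [500.3, -193.7, 137.7]
tcp_rot: [3.141, 0.001, 1.642]
contact_force: [-0.1, 0.1, 0.3]
opening: 0.526
grasp_force: 0.0
```

{"method": "drive_tool", "body": {
  "plan": [
    {"x":0,"y":0,"z":0,"ax":0,"ay":0,"az":0,"hand":10},
    {"x":0,"y":0,"z":0,"ax":0,"ay":0,"az":0,"hand":10},
    {"x":0,"y":0,"z":0,"ax":0,"ay":0,"az":0,"hand":10},
    {"x":0,"y":0,"z":0,"ax":0,"ay":0,"az":0,"hand":10},
    {"x":0,"y":0,"z":0,"ax":0,"ay":0,"az":0,"hand":10}
  ],
  "grip_force": 70
}}

```text
clock: 5.2
eef_pos: [500.5, -194.0, 137.9]
tcp_rot: [3.14, 0.002, 1.642]
contact_force: [-0.5, 0.5, 7.3]
opening: 0.223
grasp_force: 68.2
```

{"method": "drive_tool", "body": {
  "plan": [
    {"x":0,"y":0,"z":-0.2,"ax":0,"ay":0,"az":0,"hand":10},
    {"x":0,"y":0,"z":-0.5,"ax":0,"ay":0,"az":0,"hand":10},
    {"x":0,"y":0,"z":-0.9,"ax":0,"ay":0,"az":0,"hand":10},
    {"x":0,"y":0,"z":-1.3,"ax":0,"ay":0,"az":0,"hand":10},
    {"x":0,"y":0,"z":-1.8,"ax":0,"ay":0,"az":0,"hand":10},
    {"x":0,"y":0,"z":-2.3,"ax":0,"ay":0,"az":0,"hand":10},
    {"x":0,"y":0,"z":-2.8,"ax":0,"ay":0,"az":0,"hand":10},
    {"x":0,"y":0,"z":-3.2,"ax":0,"ay":0,"az":0,"hand":10}
  ]
}}

```text
clock: 6.0
eef_pos: [499.9, -193.6, 298.6]
tcp_rot: [3.141, 0.001, 1.642]
contact_force: [1.0, -0.4, -3.4]
opening: 0.223
grasp_force: 68.8
```

```bash
cat >> h.py <<'E'
M=np.array([581.6,185.9,163]);PSI=-.324;L=110.;A0=-np.pi/6+.02
def at(out,ang=A0,m=M):
    """TCP pose with the key tip 'out' mm outside the floor (floor = mouth-26)"""
    zs,_=press_frame(PSI);return m+zs*(out-26+L),toolR(PSI,ang)
E
python3 - <<'E'
from h import *
go(*at(80))
E
```

```text
shift [8.179 0.433 0.016] turn [-5.25  -2.522 -1.001]
```

{"method": "drive_tool", "body": {
  "plan": [
    {"x":0.9,"y":0.0,"z":-0.3,"ax":-0.6,"ay":-0.3,"az":-0.1,"hand":10},
    {"x":1.8,"y":0.1,"z":-0.5,"ax":-1.2,"ay":-0.6,"az":-0.2,"hand":10},
    {"x":2.7,"y":0.1,"z":-0.6,"ax":-1.8,"ay":-0.9,"az":-0.3,"hand":10},
    {"x":3.6,"y":0.2,"z":-0.6,"ax":-2.4,"ay":-1.2,"az":-0.4,"hand":10},
    {"x":4.5,"y":0.2,"z":-0.6,"ax":-3.0,"ay":-1.5,"az":-0.6,"hand":10},
    {"x":5.4,"y":0.3,"z":-0.6,"ax":-3.6,"ay":-1.8,"az":-0.7,"hand":10},
    {"x":6.3,"y":0.3,"z":-0.5,"ax":-4.2,"ay":-2.1,"az":-0.8,"hand":10},
    {"x":7.2,"y":0.4,"z":-0.4,"ax":-4.8,"ay":-2.3,"az":-0.9,"hand":10}
  ]
}}

```text
clock: 6.8
eef_pos: [493.3, 168.6, 317.2]
tcp_rot: [2.636, 0.254, 1.672]
contact_force: [1.5, -0.8, -4.2]
opening: 0.221
grasp_force: 69.3
```

Run:
```python
from h import *
go(*at(70));print(monitor.sense()["qpos"].round(2))
```

```text
shift [1.007 0.005 0.367] turn [-0.421 -0.225 -0.113]
[ 0.61 -0.06  2.05 -0.59  0.89  0.76]
```

{"method": "drive_tool", "body": {
  "plan": [
    {"x":0.5,"y":0.0,"z":0.2,"ax":-0.2,"ay":-0.1,"az":-0.05,"hand":10},
    {"x":1.0,"y":0.0,"z":0.36,"ax":-0.42,"ay":-0.22,"az":-0.11,"hand":10},
    {"x":1.0,"y":0.0,"z":0.36,"ax":-0.42,"ay":-0.22,"az":-0.11,"hand":10},
    {"x":1.0,"y":0.0,"z":0.36,"ax":-0.42,"ay":-0.22,"az":-0.11,"hand":10},
    {"x":1.0,"y":0.0,"z":0.36,"ax":-0.42,"ay":-0.22,"az":-0.11,"hand":10}
  ]
}}

```text
clock: 7.3
eef_pos: [498.4, 211.3, 288.9]
tcp_rot: [2.596, 0.28, 1.671]
contact_force: [0.5, 0.3, -2.9]
opening: 0.219
grasp_force: 69.4
```

Run:
```python
from h import *
go(*at(70))
im,c=snap('w5',False)
p,R=pose();print("tip px",proj(c,p+R.apply([0,0,L])),"mouth px",proj(c,M))
cv2.imwrite('pics/w5.png',cv2.resize(im[60:300,120:440,::-1],(800,600),interpolation=cv2.INTER_CUBIC))
```

```text
shift [ 0.053  0.005 -0.02 ] turn [-0.044 -0.001 -0.003]
7.3 [498.4 211.3 288.9] [2.596 0.28  1.671] [ 0.72  0.02  2.06 -0.71  0.86  0.95] [ 0.5  0.3 -2.9]
tip px [283.24759963 203.97675799] mouth px [284.06347375 186.83270332]
```

View pics/w5.png

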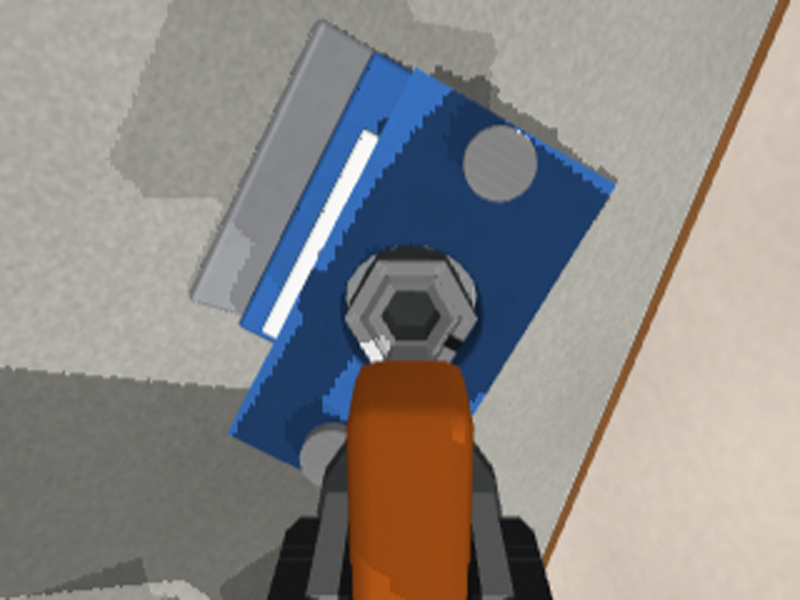

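The head centre is at (410,315) in the crop, as predicted. Its top and bottom flats are square to the bar, so the key is aligned and I'll approach.

{"method": "drive_tool", "body": {
  "plan": [
    {"x":0.02,"y":0.0,"z":0.3,"ax":-0.03,"ay":0,"az":0,"hand":10},
    {"x":0.05,"y":0.0,"z":0.6,"ax":-0.04,"ay":0,"az":0,"hand":10},
    {"x":0.05,"y":0.0,"z":0.75,"ax":-0.04,"ay":0,"az":0,"hand":10},
    {"x":0.05,"y":0.0,"z":0.75,"ax":-0.04,"ay":0,"az":0,"hand":10},
    {"x":0.05,"y":0.0,"z":0.75,"ax":-0.04,"ay":0,"az":0,"hand":10}
  ]
}}

```text
clock: 7.85
eef_pos: [518.6, 207.0, 257.3]
tcp_rot: [2.592, 0.28, 1.671]
contact_force: [-0.2, -0.1, -3.9]
opening: 0.218
grasp_force: 69.3
```

Run:
```python
from h import *
go(*at(26));go(*at(0));s=monitor.sense();print(s["contact_force"],s["wrist_torque"])
```

```text
shift [-0.002  0.007  0.106] turn [-0.002 -0.    -0.002]
shift [-0.002  0.007  0.626] turn [-0.002 -0.    -0.002]
[-0.16650718 -0.08742019 -3.87945892] [ 0.26311225  0.60398574 -0.02661785]
```

Well aligned. I'll insert in slow steps.

{"method": "drive_tool", "body": {
  "plan": [
    {"x":0,"y":0.005,"z":0.08,"ax":0,"ay":0,"az":0,"hand":10},
    {"x":0,"y":0.005,"z":0.16,"ax":0,"ay":0,"az":0,"hand":10},
    {"x":0,"y":0.005,"z":0.22,"ax":0,"ay":0,"az":0,"hand":10},
    {"x":0,"y":0.005,"z":0.28,"ax":0,"ay":0,"az":0,"hand":10},
    {"x":0,"y":0.005,"z":0.32,"ax":0,"ay":0,"az":0,"hand":10},
    {"x":0,"y":0.005,"z":0.32,"ax":0,"ay":0,"az":0,"hand":10}
  ]
}}

```text
clock: 8.45
eef_pos: [527.5, 204.9, 243.5]
tcp_rot: [2.592, 0.28, 1.672]
contact_force: [-0.5, 1.5, -5.3]
opening: 0.221
grasp_force: 69.4
```

Run:
```python
from h import *
go(*at(0));s=monitor.sense();print(s["contact_force"],s["wrist_torque"])
```

```text
shift [-0.022  0.007  0.296] turn [-0.002 -0.01   0.009]
[-0.52001694  1.51561332 -5.28191023] [0.71596276 0.65107587 0.2667523 ]
```

{"method": "drive_tool", "body": {
  "plan": [
    {"x":0,"y":0,"z":0.05,"ax":0,"ay":0,"az":0,"hand":10},
    {"x":0,"y":0,"z":0.1,"ax":0,"ay":0,"az":0,"hand":10},
    {"x":0,"y":0,"z":0.15,"ax":0,"ay":0,"az":0,"hand":10},
    {"x":0,"y":0,"z":0.2,"ax":0,"ay":0,"az":0,"hand":10},
    {"x":0,"y":0,"z":0.24,"ax":0,"ay":0,"az":0,"hand":10},
    {"x":0,"y":0,"z":0.24,"ax":0,"ay":0,"az":0,"hand":10}
  ]
}}

```text
clock: 9.05
eef_pos: [534.0, 202.5, 233.6]
tcp_rot: [2.592, 0.28, 1.672]
contact_force: [0.9, 3.5, -6.3]
opening: 0.226
grasp_force: 69.2
```

Run:
```python
from h import *
go(*at(0));s=monitor.sense();print(s["contact_force"],pose()[1].inv().apply(s["contact_force"]),s["wrist_torque"])
```

```text
shift [-0.017  0.009  0.055] turn [-0.003 -0.006  0.01 ]
[ 0.86017268  3.48186332 -6.34680439] [ 5.00203522 -1.66668868  5.03457919] [0.995274   0.69815918 0.57636055]
```

{"method": "drive_tool", "body": {
  "plan": [
    {"x":-0.02,"y":0,"z":0.03,"ax":0,"ay":0,"az":0,"hand":10},
    {"x":-0.02,"y":0,"z":0.05,"ax":0,"ay":0,"az":0,"hand":10},
    {"x":-0.02,"y":0,"z":0.06,"ax":0,"ay":0,"az":0,"hand":10},
    {"x":-0.02,"y":0,"z":0.06,"ax":0,"ay":0,"az":0,"hand":10}
  ]
}}

```text
clock: 9.45
eef_pos: [535.7, 201.4, 231.8]
tcp_rot: [2.592, 0.28, 1.672]
contact_force: [-0.1, 4.7, -3.5]
opening: 0.221
grasp_force: 69.7
```

```bash
cat > st.py <<'E'
from h import *
import sys
a=float(sys.argv[1]) if len(sys.argv)>1 else A0
go(*at(0,a));s=monitor.sense();R=pose()[1];print("F tool",R.inv().apply(s["contact_force"]).round(1),"T tool",R.inv().apply(s["wrist_torque"]).round(2),s["clock"],"q6",s["qpos"][5].round(2))
print("turn so far",((toolR(PSI,A0).inv()*R).as_rotvec()).round(3))
E
python3 st.py
```

```text
shift [-0.003  0.004  0.003] turn [ 0.003 -0.014  0.006]
F tool [ 5.5 -0.8  1.9] T tool [0.54 1.62 0.  ] 9.45 q6 1.03
turn so far [-0.     0.001 -0.001]
```

{"method": "drive_tool", "body": {
  "plan": [
    {"x":-0.02,"y":0,"z":0.02,"ax":0,"ay":0,"az":0,"hand":10},
    {"x":-0.02,"y":0,"z":0.03,"ax":0,"ay":0,"az":0,"hand":10},
    {"x":-0.02,"y":0,"z":0.04,"ax":0,"ay":0,"az":0,"hand":10},
    {"x":-0.02,"y":0,"z":0.04,"ax":0,"ay":0,"az":0,"hand":10}
  ]
}}

```text
clock: 9.85
eef_pos: [536.4, 200.9, 232.1]
tcp_rot: [2.59, 0.278, 1.671]
contact_force: [-22.5, 9.0, 18.4]
opening: 0.227
grasp_force: 74.2
```

```bash
python3 st.py
```

```text
shift [ 0.01  -0.01  -0.002] turn [ 0.016 -0.024 -0.01 ]
F tool [  5.7  -7.4 -28.9] T tool [2.15 1.53 0.03] 9.85 q6 1.03
turn so far [-0.002  0.003  0.001]
```

Axial force reached -29 N at the expected depth, so the key is home. I'll ease off a little and turn clockwise.

{"method": "drive_tool", "body": {
  "plan": [
    {"x":-0.01,"y":0.01,"z":-0.015,"ax":0,"ay":0,"az":0.5,"hand":10},
    {"x":-0.01,"y":0.01,"z":-0.015,"ax":0,"ay":0,"az":1.2,"hand":10},
    {"x":-0.01,"y":0.01,"z":-0.015,"ax":0,"ay":0,"az":2.0,"hand":10},
    {"x":-0.01,"y":0.01,"z":-0.015,"ax":0,"ay":0,"az":2.8,"hand":10},
    {"x":-0.01,"y":0.01,"z":-0.015,"ax":0,"ay":0,"az":3.6,"hand":10},
    {"x":-0.01,"y":0.01,"z":-0.015,"ax":0,"ay":0,"az":4.4,"hand":10},
    {"x":-0.01,"y":0.01,"z":-0.015,"ax":0,"ay":0,"az":5.0,"hand":10},
    {"x":-0.01,"y":0.01,"z":-0.015,"ax":0,"ay":0,"az":5.0,"hand":10}
  ]
}}

```text
clock: 10.65
eef_pos: [536.7, 200.6, 232.5]
tcp_rot: [2.531, -0.015, 1.23]
contact_force: [-14.5, 8.5, 9.5]
opening: 0.222
grasp_force: 72.3
```

```bash
python3 st.py 0
```

```text
shift [ 0.007 -0.024 -0.001] turn [ 0.    -0.028 -0.214]
F tool [  3.3  -8.1 -17.2] T tool [ 2.14  0.87 -0.01] 10.65 q6 1.55
turn so far [-0.001  0.003  0.526]
```

{"method": "drive_tool", "body": {
  "plan": [
    {"x":0,"y":-0.01,"z":0,"ax":0,"ay":0,"az":0.8,"hand":10},
    {"x":0,"y":-0.01,"z":0,"ax":0,"ay":0,"az":1.6,"hand":10},
    {"x":0,"y":-0.01,"z":0,"ax":0,"ay":0,"az":2.4,"hand":10},
    {"x":0,"y":-0.01,"z":0,"ax":0,"ay":0,"az":3.2,"hand":10},
    {"x":0,"y":-0.01,"z":0,"ax":0,"ay":0,"az":4.0,"hand":10},
    {"x":0,"y":-0.01,"z":0,"ax":0,"ay":0,"az":4.8,"hand":10},
    {"x":0,"y":-0.01,"z":0,"ax":0,"ay":0,"az":5.6,"hand":10},
    {"x":0,"y":-0.01,"z":0,"ax":0,"ay":0,"az":5.6,"hand":10}
  ]
}}

```text
clock: 11.45
eef_pos: [537.0, 200.7, 232.6]
tcp_rot: [2.621, -0.337, 0.729]
contact_force: [-9.6, 5.6, 8.4]
opening: 0.225
grasp_force: 71.8
```

```bash
python3 st.py 0.6
```

```text
shift [-0.014 -0.026  0.   ] turn [-0.008 -0.032 -0.089]
F tool [ -0.4  -4.7 -13.1] T tool [1.58 0.05 0.05] 11.45 q6 2.14
turn so far [-1.000e-03  3.000e-03  1.113e+00]
```

{"method": "drive_tool", "body": {
  "plan": [
    {"x":0,"y":0,"z":0,"ax":0,"ay":0,"az":0.6,"hand":10},
    {"x":0,"y":0,"z":0,"ax":0,"ay":0,"az":1.2,"hand":10},
    {"x":0,"y":0,"z":0,"ax":0,"ay":0,"az":1.7,"hand":10},
    {"x":0,"y":0,"z":0,"ax":0,"ay":0,"az":2.2,"hand":10},
    {"x":0,"y":0,"z":0,"ax":0,"ay":0,"az":2.6,"hand":10},
    {"x":0,"y":0,"z":0,"ax":0,"ay":0,"az":2.6,"hand":10}
  ]
}}

```text
clock: 12.05
eef_pos: [537.1, 200.4, 232.8]
tcp_rot: [2.722, -0.461, 0.467]
contact_force: [-8.8, 6.5, 9.6]
opening: 0.223
grasp_force: 71.8
```

```bash
python3 st.py 0.9
```

```text
shift [-0.021 -0.027 -0.   ] turn [-0.011 -0.028  0.191]
F tool [ -0.2  -4.5 -13.8] T tool [ 1.15 -0.26 -0.03] 12.05 q6 2.41
turn so far [-1.000e-03  3.000e-03  1.384e+00]
```

{"method": "drive_tool", "body": {
  "plan": [
    {"x":0,"y":0,"z":0,"ax":0,"ay":0,"az":0.3,"hand":10},
    {"x":0,"y":0,"z":0,"ax":0,"ay":0,"az":0.6,"hand":10},
    {"x":0,"y":0,"z":0,"ax":0,"ay":0,"az":0.9,"hand":10},
    {"x":0,"y":0,"z":0,"ax":0,"ay":0,"az":0.9,"hand":10}
  ]
}}

```text
clock: 12.45
eef_pos: [537.1, 200.3, 232.8]
tcp_rot: [2.767, -0.497, 0.37]
contact_force: [-8.7, 5.4, 8.4]
opening: 0.225
grasp_force: 71.8
```

```bash
python3 st.py 1
```

```text
shift [-0.022 -0.028 -0.001] turn [-0.012 -0.026  0.251]
F tool [ -1.4  -3.8 -12.6] T tool [ 1.03 -0.43 -0.09] 12.45 q6 2.5
turn so far [-1.000e-03  3.000e-03  1.477e+00]
```

{"method": "drive_tool", "body": {
  "plan": [
    {"x":0,"y":0,"z":0,"ax":0,"ay":0,"az":0.3,"hand":10},
    {"x":0,"y":0,"z":0,"ax":0,"ay":0,"az":0.6,"hand":10},
    {"x":0,"y":0,"z":0,"ax":0,"ay":0,"az":0.9,"hand":10},
    {"x":0,"y":0,"z":0,"ax":0,"ay":0,"az":0.9,"hand":10}
  ]
}}

```text
clock: 12.85
eef_pos: [537.1, 200.2, 232.8]
tcp_rot: [2.816, -0.529, 0.27]
contact_force: [-8.3, 4.4, 10.1]
opening: 0.222
grasp_force: 72.0
```

```bash
python3 st.py 1.1
```

```text
shift [-0.024 -0.027 -0.   ] turn [-0.011 -0.026  0.319]
F tool [ -0.8  -2.3 -13.6] T tool [ 0.95 -0.52 -0.62] 12.85 q6 2.6
turn so far [-1.00e-03  3.00e-03  1.57e+00]
```

Torque jumped to -0.62 N m, so the screw is at its stop. I'll hold, ease back within the play, then withdraw along the axis.

{"method": "drive_tool", "body": {
  "plan": [
    {"x":0,"y":0,"z":0,"ax":0,"ay":0,"az":0.2,"hand":10},
    {"x":0,"y":0,"z":0,"ax":0,"ay":0,"az":0.2,"hand":10},
    {"x":0,"y":0,"z":0,"ax":0,"ay":0,"az":-0.4,"hand":10},
    {"x":0,"y":0,"z":0,"ax":0,"ay":0,"az":-0.8,"hand":10},
    {"x":0,"y":0,"z":-0.1,"ax":0,"ay":0,"az":-0.8,"hand":10},
    {"x":0,"y":0,"z":-0.2,"ax":0,"ay":0,"az":-0.8,"hand":10},
    {"x":0,"y":0,"z":-0.3,"ax":0,"ay":0,"az":-0.8,"hand":10},
    {"x":0,"y":0,"z":-0.4,"ax":0,"ay":0,"az":-0.8,"hand":10}
  ]
}}

```text
clock: 13.65
eef_pos: [526.1, 203.1, 248.0]
tcp_rot: [2.771, -0.498, 0.36]
contact_force: [2.5, 1.2, -3.6]
opening: 0.222
grasp_force: 74.3
```

```bash
python3 st.py 1.1
```

```text
shift [-0.004 -0.035  0.379] turn [-1.00e-03 -7.00e-03  1.12e+00]
F tool [ 0.7 -1.8  4.1] T tool [ 0.66 -0.05  0.03] 13.65 q6 2.49
turn so far [-1.000e-03  1.000e-03  1.486e+00]
```

{"method": "drive_tool", "body": {
  "plan": [
    {"x":0,"y":0,"z":-0.2,"ax":0,"ay":0,"az":0,"hand":10},
    {"x":0,"y":0,"z":-0.5,"ax":0,"ay":0,"az":0,"hand":10},
    {"x":0,"y":0,"z":-0.9,"ax":0,"ay":0,"az":0,"hand":10},
    {"x":0,"y":0,"z":-1.3,"ax":0,"ay":0,"az":0,"hand":10},
    {"x":0,"y":0,"z":-1.7,"ax":0,"ay":0,"az":0,"hand":10},
    {"x":0,"y":0,"z":-1.7,"ax":0,"ay":0,"az":0,"hand":10}
  ]
}}

```text
clock: 14.25
eef_pos: [478.9, 219.0, 319.3]
tcp_rot: [2.772, -0.5, 0.359]
contact_force: [0.6, -0.2, -2.7]
opening: 0.221
grasp_force: 74.5
```

Run:
```python
from h import *
im,c=snap('w6',False)
tp=imaging.grab_frame("top")[140:215,170:245]
p=proj(c,M).astype(int);print(p)
a=im[max(0,p[1]-60):p[1]+60,p[0]-60:p[0]+60]
cv2.imwrite('pics/w6.png',np.hstack([cv2.resize(x[:,:,::-1],(390,390),interpolation=cv2.INTER_CUBIC) for x in(a,tp)]))
go([500.3,-194.0,300],Ro.from_euler("xyz",[np.pi,0,1.642]))
```

```text
14.25 [478.9 219.  319.3] [ 2.772 -0.5    0.359] [ 0.76 -0.03  2.04 -0.68  0.94  2.43] [ 0.6 -0.2 -2.7]
[282 180]
shift [-2.362  7.659  2.015] turn [  6.034  -1.827 -12.718]
```

View pics/w6.png

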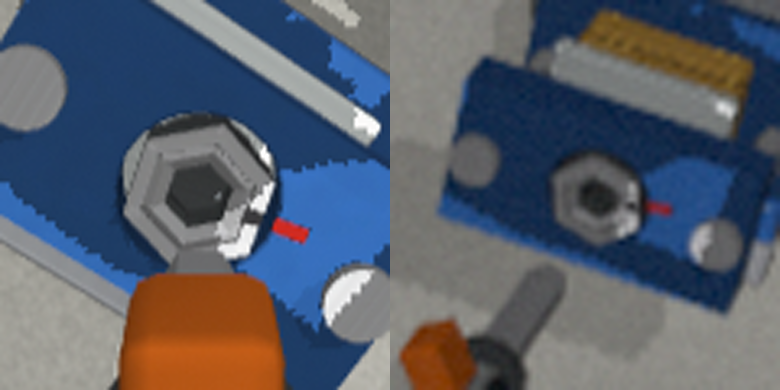

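Both views show the black tick meeting the red one: wrist crop (255,215) against (290,230). The screw is tight, so I'll carry the key back.

{"method": "drive_tool", "body": {
  "plan": [
    {"x":-0.2,"y":0.64,"z":0.13,"ax":0.5,"ay":-0.15,"az":-1.05,"hand":10},
    {"x":-0.4,"y":1.28,"z":0.26,"ax":1.0,"ay":-0.3,"az":-2.1,"hand":10},
    {"x":-0.6,"y":1.92,"z":0.4,"ax":1.5,"ay":-0.46,"az":-3.2,"hand":10},
    {"x":-0.8,"y":2.55,"z":0.55,"ax":2.0,"ay":-0.6,"az":-4.2,"hand":10},
    {"x":-1.0,"y":3.2,"z":0.7,"ax":2.5,"ay":-0.76,"az":-5.3,"hand":10},
    {"x":-1.2,"y":3.83,"z":0.85,"ax":3.0,"ay":-0.9,"az":-6.35,"hand":10},
    {"x":-1.4,"y":4.5,"z":1.0,"ax":3.5,"ay":-1.06,"az":-7.4,"hand":10},
    {"x":-1.6,"y":5.1,"z":1.15,"ax":4.0,"ay":-1.2,"az":-8.5,"hand":10}
  ]
}}

```text
clock: 15.15
eef_pos: [485.0, -3.3, 311.5]
tcp_rot: [2.868, -0.187, 0.945]
contact_force: [0.2, 0.6, -3.8]
opening: 0.219
grasp_force: 74.4
```

Run:
```python
from h import *
print(monitor.sense()["eef_pos"]);go([500.3,-194.0,300],Ro.from_euler("xyz",[np.pi,0,1.642]))
```

```text
[484.97111592  -3.25735592 311.53980451]
shift [-2.904  2.476  0.367] turn [ 3.123 -0.798 -6.84 ]
```

{"method": "drive_tool", "body": {
  "plan": [
    {"x":-0.5,"y":0.4,"z":0.05,"ax":0.5,"ay":-0.13,"az":-1.1,"hand":10},
    {"x":-1.0,"y":0.8,"z":0.1,"ax":1.0,"ay":-0.26,"az":-2.2,"hand":10},
    {"x":-1.5,"y":1.2,"z":0.15,"ax":1.5,"ay":-0.4,"az":-3.3,"hand":10},
    {"x":-2.0,"y":1.65,"z":0.2,"ax":2.0,"ay":-0.53,"az":-4.5,"hand":10},
    {"x":-2.5,"y":2.1,"z":0.3,"ax":2.6,"ay":-0.66,"az":-5.7,"hand":10},
    {"x":-2.9,"y":2.48,"z":0.37,"ax":3.12,"ay":-0.8,"az":-6.84,"hand":10},
    {"x":-2.9,"y":2.48,"z":0.37,"ax":3.12,"ay":-0.8,"az":-6.84,"hand":10},
    {"x":-2.9,"y":2.48,"z":0.37,"ax":3.12,"ay":-0.8,"az":-6.84,"hand":10}
  ]
}}

```text
clock: 15.95
eef_pos: [500.4, -192.8, 299.4]
tcp_rot: [3.141, -0.001, 1.636]
contact_force: [-0.5, -0.3, -3.7]
opening: 0.225
grasp_force: 74.2
```

Run:
```python
from fit import *
go([500.3,-194.0,250],Ro.from_euler("xyz",[np.pi,0,1.642]))
# key-in-hand check: bar silhouette in scene+top, tip height from z
p,R=pose();print(p)
V=[]
for n in("top","scene"):
    c=imaging.camera_info(n);im=imaging.grab_frame(n)
    key=p+[0,0,17];
    try: V.append((c,omask(im,proj(c,key),25)));print(n,V[-1][1].sum(),np.argwhere(V[-1][1]).mean(0)[::-1],proj(c,key))
    except Exception as e: print(n,"none")
```

```text
shift [-0.026 -0.005  0.988] turn [ 0.01  -0.013 -0.056]
[ 500.41408501 -192.75276363  299.38780271]
top none
scene 176 [227.79545455 213.27840909] [231.58994239 208.32940019]
```

Run:
```python
from h import *
snap('w7',False)
for n in('w5','w6','w7'):
    h=cv2.cvtColor(np.load(f'pics/{n}.npz')['im'],cv2.COLOR_RGB2HSV);m=((h[...,0]>=4)&(h[...,0]<=17)&(h[...,1]>150)&(h[...,2]>50)).astype(np.uint8)
    nn,l,st,ce=cv2.connectedComponentsWithStats(m);i=1+np.argmax(st[1:,4]);ys=[np.where(l[r]==i)[0] for r in(225,250,280)];print(n,st[i],[(y.min(),y.max()) if len(y) else None for y in ys])
```

```text
16.05 [ 500.3 -191.7  300.3] [ 3.139e+00 -1.000e-03  1.638e+00] [-0.37  0.15  1.74  0.    1.25 -0.44] [ 0.   0.8 -2.8]
w5 [ 258  204   54  178 8159] [(np.int64(260), np.int64(307)), (np.int64(259), np.int64(308)), (np.int64(260), np.int64(307))]
w6 [ 258  204   52  178 8088] [(np.int64(260), np.int64(307)), (np.int64(259), np.int64(308)), (np.int64(260), np.int64(307))]
w7 [ 258  204   52  178 8099] [(np.int64(260), np.int64(307)), (np.int64(259), np.int64(308)), (np.int64(260), np.int64(307))]
```

The key hasn't slipped in the grip. Lowering it back to the original pose.

{"method": "drive_tool", "body": {
  "plan": [
    {"x":-0.03,"y":0,"z":0.4,"ax":0.01,"ay":-0.01,"az":-0.05,"hand":10},
    {"x":-0.04,"y":0,"z":0.8,"ax":0.01,"ay":-0.01,"az":-0.05,"hand":10},
    {"x":-0.04,"y":0,"z":1.1,"ax":0.01,"ay":-0.01,"az":-0.05,"hand":10},
    {"x":-0.04,"y":0,"z":1.1,"ax":0.01,"ay":-0.01,"az":-0.05,"hand":10},
    {"x":-0.04,"y":0,"z":1.1,"ax":0.01,"ay":-0.01,"az":-0.05,"hand":10}
  ]
}}

```text
clock: 16.6
eef_pos: [501.3, -193.7, 246.6]
tcp_rot: [3.139, 0.001, 1.645]
contact_force: [-0.4, -0.3, -3.1]
opening: 0.222
grasp_force: 74.0
```

Run:
```python
from h import *
go([500.5,-194.0,138],Ro.from_euler("xyz",[np.pi,0,1.642]));print(monitor.sense()["contact_force"])
```

```text
shift [-0.004 -0.023  2.173] turn [0.028 0.008 0.026]
[-0.39309348 -0.34338977 -3.13934611]
```

{"method": "drive_tool", "body": {
  "plan": [
    {"x":0,"y":-0.02,"z":0.2,"ax":0.02,"ay":0,"az":0.02,"hand":10},
    {"x":0,"y":-0.02,"z":0.5,"ax":0.02,"ay":0,"az":0.02,"hand":10},
    {"x":0,"y":-0.02,"z":0.8,"ax":0.02,"ay":0,"az":0.02,"hand":10},
    {"x":0,"y":-0.02,"z":1.1,"ax":0.02,"ay":0,"az":0.02,"hand":10},
    {"x":0,"y":-0.02,"z":1.4,"ax":0.02,"ay":0,"az":0.02,"hand":10},
    {"x":0,"y":-0.02,"z":1.7,"ax":0.02,"ay":0,"az":0.02,"hand":10},
    {"x":0,"y":-0.02,"z":1.9,"ax":0.02,"ay":0,"az":0.02,"hand":10},
    {"x":0,"y":-0.02,"z":2.05,"ax":0.02,"ay":0,"az":0.02,"hand":10}
  ]
}}

```text
clock: 17.4
eef_pos: [500.7, -194.3, 143.2]
tcp_rot: [3.141, 0.001, 1.642]
contact_force: [0.3, 0.4, -4.0]
opening: 0.222
grasp_force: 74.2
```

Run:
```python
from h import *
go([500.5,-194.0,138],Ro.from_euler("xyz",[np.pi,0,1.642]));print(monitor.sense()["contact_force"])
```

```text
shift [ 0.006 -0.004  0.103] turn [0.006 0.008 0.003]
[ 0.2672859   0.39376283 -4.03169425]
```

{"method": "drive_tool", "body": {
  "plan": [
    {"x":0,"y":0,"z":0.03,"ax":0,"ay":0,"az":0,"hand":10},
    {"x":0,"y":0,"z":0.06,"ax":0,"ay":0,"az":0,"hand":10},
    {"x":0,"y":0,"z":0.08,"ax":0,"ay":0,"az":0,"hand":10},
    {"x":0,"y":0,"z":0.08,"ax":0,"ay":0,"az":0,"hand":10},
    {"x":0,"y":0,"z":0.08,"ax":0,"ay":0,"az":0,"hand":10}
  ]
}}

```text
clock: 17.9
eef_pos: [500.9, -194.4, 139.9]
tcp_rot: [3.14, 0.001, 1.642]
contact_force: [-0.8, -0.2, -3.6]
opening: 0.22
grasp_force: 74.2
```

{"method": "drive_tool", "body": {
  "plan": [
    {"x":0,"y":0,"z":0.02,"ax":0,"ay":0,"az":0,"hand":10},
    {"x":0,"y":0,"z":0.04,"ax":0,"ay":0,"az":0,"hand":10},
    {"x":0,"y":0,"z":0.05,"ax":0,"ay":0,"az":0,"hand":10},
    {"x":0,"y":0,"z":0.05,"ax":0,"ay":0,"az":0,"hand":10}
  ]
}}

```text
clock: 18.3
eef_pos: [500.9, -194.4, 138.0]
tcp_rot: [3.141, 0.001, 1.642]
contact_force: [-2.9, 0.3, 6.1]
opening: 0.221
grasp_force: 76.0
```

The collar has touched down, with the force flipped to +6 N. Releasing.

{"method": "drive_tool", "body": {
  "plan": [
    {"x":0,"y":0,"z":0,"ax":0,"ay":0,"az":0,"hand":26},
    {"x":0,"y":0,"z":0,"ax":0,"ay":0,"az":0,"hand":32},
    {"x":0,"y":0,"z":0,"ax":0,"ay":0,"az":0,"hand":40},
    {"x":0,"y":0,"z":0,"ax":0,"ay":0,"az":0,"hand":45},
    {"x":0,"y":0,"z":0,"ax":0,"ay":0,"az":0,"hand":45},
    {"x":0,"y":0,"z":-0.3,"ax":0,"ay":0,"az":0,"hand":45},
    {"x":0,"y":0,"z":-0.9,"ax":0,"ay":0,"az":0,"hand":45},
    {"x":0,"y":0,"z":-1.6,"ax":0,"ay":0,"az":0,"hand":45}
  ]
}}

```text
clock: 19.1
eef_pos: [499.8, -193.9, 217.0]
tcp_rot: [-3.14, -0.0, 1.642]
contact_force: [0.7, -0.4, -0.2]
opening: 0.529
grasp_force: 0.0
```

{"method": "drive_tool", "body": {
  "plan": [
    {"x":-0.5,"y":0,"z":-0.8,"ax":0,"ay":0,"az":0,"hand":45},
    {"x":-1,"y":-0.5,"z":-1.6,"ax":0,"ay":0,"az":0,"hand":45},
    {"x":-1,"y":-0.8,"z":-2.2,"ax":0,"ay":0,"az":0,"hand":45},
    {"x":-1,"y":-0.8,"z":-2.2,"ax":0,"ay":0,"az":0,"hand":45},
    {"x":-1,"y":-0.8,"z":-2.2,"ax":0,"ay":0,"az":0,"hand":45}
  ]
}}

```text
clock: 19.6
eef_pos: [464.3, -247.1, 327.7]
tcp_rot: [3.139, 0.002, 1.642]
contact_force: [0.0, 0.3, -0.2]
opening: 0.53
grasp_force: 0.0
```

Run:
```python
from fit import *
im,c=snap('w8')
pts=lambda v:(Ro.from_euler("z",v[2]).apply(B)+[v[0],v[1],28])
print(proj(c,[499,-195,165]))
try: print(fit([(c,omask(im,proj(c,[499,-195,165]),25))],[499,-195,-1.5],pts))
except Exception as e: print(e)
```

```text
19.6 [ 464.3 -247.1  327.7] [3.139e+00 2.000e-03 1.642e+00] [-0.49  0.11  1.73 -0.    1.3  -0.56] [ 0.   0.3 -0.2]
[324.06475643 136.08913507]
(array([ 500.82620951, -195.25745482,   -1.48539236]), [np.float64(0.09515518320861034)])
```

View pics/w8.png

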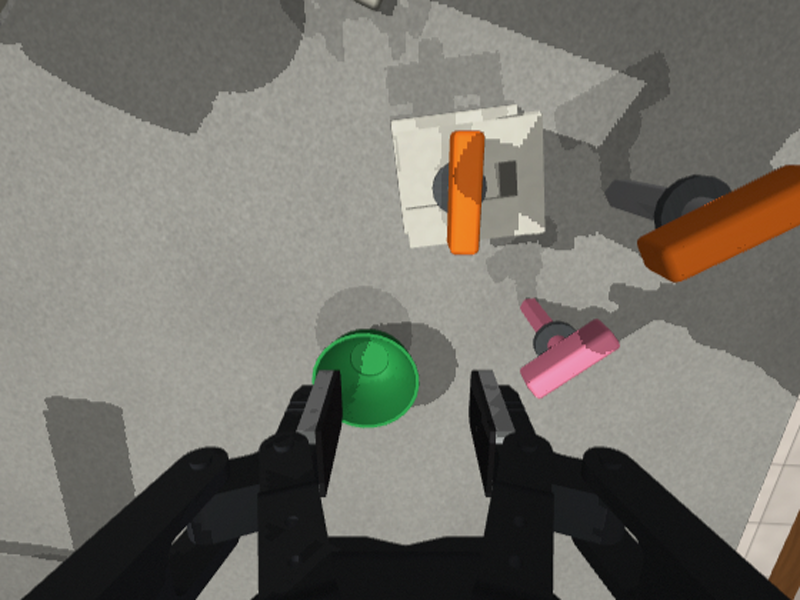

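The key hangs upright at (466,190) in the original place, and the gripper is clear of everything. Handing in.

```bash
python3 -c "
from rig import r
print(r.sign_off())"
```

```text
the job is handed in; nothing more can be done
None
```

The orange key went fully home, turned the screw clockwise to its stop (black tick on the red one), and hangs upright in the rack slot again, released; I handed the job in at about 20 s of the 61 s, sign-off gave no verdict, and I saw no contact with the cast, jar or bowl.

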